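# Set up the folding crate and pack the trowel

## Task

Set up the yellow folding crate: swing its two long sides fully upright (each wall has a black grip rail), then swing up the two ends until each clicks home upright between the sides. Then lay the wood-handled trowel flat on the crate's floor, lowering it in rather than dropping it, let go, and leave everything else on the table where it is.

Things in the scene. Friction and masses are not known exactly. Their poses are not given: they have to be found in the camera images.
- crate: base of the yellow folding crate, 180 (x) by 280 mm (y); origin at the centre of its underside, z up. It does not move (grippy mat). Floor 5 mm above the table; curbs 34 mm high under the long sides, 20 mm under the ends. The walls (6 mm thick) fold inwards, long sides on top, ends beneath. Set up, the wall tops are 100 mm above the table, the clear inside is 162 by 262 mm
- side_near_rail (a point): middle of the round black grip rail (12 mm diameter) along the free edge of the long side nearer the robot (crate -x, 276 mm long), 56 mm from the hinge. Beside it is an open hand-hole 110 mm long and 34 mm wide, so a finger can pass on each side of the rail. x points along the wall from rail to hinge, y along the hinge, z out of the outer face (upwards when folded)
- side_far_rail (a point): middle of the round black grip rail (12 mm diameter) along the free edge of the long side farther from the robot (crate +x, 276 mm long), 56 mm from the hinge. Beside it is an open hand-hole 110 mm long and 34 mm wide, so a finger can pass on each side of the rail. x points along the wall from rail to hinge, y along the hinge, z out of the outer face (upwards when folded)
- end_left_rail (a point): middle of the round black grip rail (12 mm diameter) along the free edge of the end wall on the robot's left (crate +y, 152 mm wide), 70 mm from the hinge. Beside it is an open hand-hole 90 mm long and 34 mm wide, so a finger can pass on each side of the rail. x points along the wall from rail to hinge, y along the hinge, z out of the outer face (upwards when folded)
- end_right_rail (a point): middle of the round black grip rail (12 mm diameter) along the free edge of the end wall on the robot's right (crate -y, 152 mm wide), 70 mm from the hinge. Beside it is an open hand-hole 90 mm long and 34 mm wide, so a finger can pass on each side of the rail. x points along the wall from rail to hinge, y along the hinge, z out of the outer face (upwards when folded)
- side_near_hinge (a point): point on the hinge line of the near long side, 84 mm from the crate's centre, at its middle; 38 mm above the table
- side_far_hinge (a point): point on the hinge line of the far long side, 84 mm from the crate's centre, at its middle; 38 mm above the table
- end_left_hinge (a point): point on the hinge line of the left end, 134 mm from the crate's centre, at its middle; 24 mm above the table
- end_right_hinge (a point): point on the hinge line of the right end, 134 mm from the crate's centre, at its middle; 24 mm above the table
- side_near (a joint): hinge of the near long side: 0 = folded flat inwards over the crate floor, 1.571 = upright (stop). A stiff hinge: the wall stays at whatever angle it is left (about 1 N at the rail moves it). Starts 0.40 to 0.65.
- side_far (a joint): hinge of the far long side: 0 = folded flat inwards over the crate floor, 1.571 = upright (stop). A stiff hinge: the wall stays at whatever angle it is left (about 1 N at the rail moves it). Starts 0.40 to 0.65.
- end_left (a joint): hinge of the left end: 0 = folded flat inwards over the crate floor, 1.571 = upright (stop). A stiff hinge: the wall stays where it is left (about 1 N at the rail moves it). Starts 0.05 to 0.12, lying under the long sides. It clicks past a sprung nub on each long side at about 1.45 (some 5 N at the rail), then rests at 1.54 or more.
- end_right (a joint): hinge of the right end: 0 = folded flat inwards over the crate floor, 1.571 = upright (stop). A stiff hinge: the wall stays where it is left (about 1 N at the rail moves it). Starts 0.05 to 0.12, lying under the long sides. It clicks past a sprung nub on each long side at about 1.45 (some 5 N at the rail), then rests at 1.54 or more.
- trowel_grip (a point): trowel with a pale wood handle (26 mm diameter) and a grey steel blade (45 mm wide), 215 mm long in all, about 0.18 kg, lying on the table: this point is on the handle's centre line near its front end, 13 mm above what it lies on, 8 mm from the middle of the trowel towards the handle. x points from the handle to the blade tip, z up
- trowel_butt (a point): rear end of the trowel's wood handle, 13 mm above what it lies on
- trowel_tip (a point): tip of the trowel's blade, 2 mm above what it lies on
- trowel: the whole trowel; origin under its middle, on what it lies on
- fork: hand fork with a blue handle and three dark tines, 215 mm long, lying on the table; leave it
- weeder: weeder with an orange handle and a narrow blade, 215 mm long, lying on the table; leave it
- empty_pot: empty terracotta pot, 92 mm across, 80 mm high, standing on the table at the right; origin under its centre; leave it
Mind the look-alikes: they are no part of the job. What is meant by the trowel is not pink, and is the larger of those in its own colour.

How it is judged:
By the outcome, as a careful person would: the job done as asked, in the order asked, and still so for the second after the job is handed in, with the robot touching nothing.
It also fails if it takes over 72 s, if anything falls off the work surface, if the arm or the gripper's body presses on something with over 40 N, if the wrist force passes 120 N, or if a joint passes its speed limit or range.

## Robot

A 7-joint arm with a two-finger parallel gripper is mounted at the origin on the work surface. World frame = base frame: x ahead of the robot, y to its left, z up, the work surface at z = 0. Lengths are in m, angles in rad, forces in N, time in s.
With the tool pointing down it reaches from about 0.4 to 0.85 m from the base axis. Payload 4.5 kg.
Tool frame: the origin (TCP) lies between the finger pads; the fingertips stand 11 mm ahead of it and the grasp point (between the pads) lies 8 mm behind it (r.tip_reach is the distance from the TCP to the fingertips, in m); x points along the fingers, y is the direction in which the jaws open and shut, and the axes are right-handed (so a half turn about x gives the same grasp; the last joint's range is limited). The gripper opens to 88 mm and grips with 3 to 60 N. Pads are 18 mm wide; open, the fingers measure 123 mm over their backs; the gripper's body (75 mm by 187 mm) begins 45 mm behind the grasp point.
Start: joints at [-1.26, 0.689, -0.195, 1.565, 0.157, 0.902, -0.215], TCP at [0.171, 0.601, 0.25] pointing down, gripper open.
Joint ranges: [-3.01, 3.01], [-0.46, 2.08], [-1.47, 1.51], [0.13, 2.56], [-1, 4.14], [0.04, 2.09], [-2.66, 2.66]. Speed limits (rad/s): [2.57, 2.57, 3.14, 3.14, 3.14, 3.14, 3.14].

## Interface

Orientations are given as a unit quaternion [x, y, z, w].
In Python, from plant import r gives the robot as it stands.
- The arm moves only by the tool drive_tool, never from a script. Its argument "deltas" is a list of rows, each a list of 3 entries, a list of its own where there are three numbers: the turn, a rotation vector about the tool's x, y, z in degrees, then the shift along the tool's x, y, z in cm, then the finger opening in cm, from 0 to 8.81. A call has 1 to 12 rows; each row shifts and turns the commanded pose from where the row before left it, along the tool's axes as they then stand; what a row does not reach is not made up. A row lasts 1/12 s, in which the tool goes at most 41.7 mm and 7.16 degrees, less where a joint would pass 70% of its speed; a pose out of reach is approached as far as the arm can. A call is refused whole if a number of a shift passes 4.17 or a number of a turn 7.16, either way. A call with a gripper value outside its range is refused whole. The fingers move at their own pace and stop on an object; "force" is the grip in N (left out, the last holds). Time passes only in rows, so rows that do not move let the fingers close. It gives the time, the measured TCP pose, the force and the opening at its end, in the units of the state.
- r.get_state(): the state, without advancing time (a new reading comes with each control period).
- r.snapshot(name): name is "scene" or "top" or "wrist"; returns a dict with "color" (420x560x3 uint8, red, green, blue), "fov_y" (degrees; the focal length in pixels is half the picture's height over the tangent of half this angle, whatever the lens; pixels are square), "cx", "cy" (the principal point, pixels), "extrinsics" (4x4, takes a point from world to camera coordinates); the wrist camera has in their place "tool_from_camera" (4x4, takes a point from camera to tool coordinates, whose origin is the TCP and whose axes are the tool frame's). Camera axes: x right, y up, looking along -z (the intrinsics and any distortion apply to the point x, -y, -z); pixel columns grow to the right and rows downward; lengths in m; the calibration is good to about 2 mm. A picture is of the moment at which its call begins: read the wrist's pose just before it. There is no depth.
- r.finish_job(): hands the job in, once; it reports no verdict.
The state is a dict: "clock": time; "q": joint angles; "qd": joint speeds; "joint_torque": joint torques, N m; "tool_pos": TCP position; "eef_rot": TCP orientation; "contact_force": force on the tool from outside, world axes, zero at the start; "moment": the same for the moment, N m; "opening": opening from 0.0 (shut) to 1.0 (fully open).
Only numpy, scipy, OpenCV 4.12 (cv2) and the standard library are available. Lean on these libraries where they do the work, as an engineer would, in place of code of your own. Each camera call takes 0.05 s, during which the arm holds its last target. There are 200 camera calls.

## Working session

There is one attempt and no reset: what is moved stays moved. The work goes in short steps, Python scripts to look and compute and a tool call to move; the robot and the scene stay as the last step left them, time stands still between calls to the robot, and variables do not carry over. Pictures are saved under pics/ and viewed, about 8 in all and at most 12, crops included, and the job is handed in when it is done.

Besides the shell and the picture viewer there is one more tool, called after "Emit:" as name(argument=value, ...) on one line, values as JSON. drive_tool: Moves the arm, as the interface text tells. Its arguments: {"type":"object","properties":{"deltas":{"type":"array","items":{"type":"array"}},"force":{"type":"number"}},"required":["deltas"]}

```bash
ls; mkdir -p pics
python3 - <<'E'
from plant import r
import cv2,json
s=r.get_state();print(s)
import pickle
d={}
for n in("scene","top"):
    p=r.snapshot(n);d[n]=p;cv2.imwrite(f"pics/{n}0.png",p["color"][:,:,::-1]);print({k:v for k,v in p.items() if k!="color"})
pickle.dump(d,open("s0.pkl","wb"))
E
```

```text
pics
{'clock': 0.0, 'q': array([-1.26016223,  0.68998257, -0.19453032,  1.56634249,  0.15733501,
        0.9024789 , -0.21511573]), 'qd': array([ 1.84980289e-03,  6.18561975e-04, -6.24607874e-04,  4.80498137e-05,
        2.33437787e-03,  8.39036401e-04, -6.04446972e-04]), 'joint_torque': array([ 1.44397873e-04, -5.27559972e+01, -1.26691114e+00, -1.53425592e+01,
       -5.25930827e-02,  6.50520204e-03,  1.72060008e-04]), 'tool_pos': array([0.17069918, 0.600608  , 0.24891172]), 'eef_rot': array([ 0.09688679,  0.70038559, -0.09816792,  0.70031139]), 'contact_force': array([-0.3937932 ,  0.01985859,  0.4535895 ]), 'moment': array([-0.0070375 ,  0.00661412, -0.02199814]), 'opening': 0.9997971299129047}
{'fov_y': 53.28352177989988, 'cx': 275.64506970308884, 'cy': 212.0059417260596, 'extrinsics': array([[ 0.04395487,  0.99899076,  0.00924272, -0.01037499],
       [-0.82385   ,  0.03101253,  0.56595883,  0.38145651],
       [ 0.565101  , -0.03249126,  0.82438169, -1.58710274],
       [ 0.        ,  0.        ,  0.        ,  1.        ]])}
{'fov_y': 56.765343644219236, 'cx': 278.7326975238513, 'cy': 209.4067947677374, 'extrinsics': array([[-0.00798173, -0.99971164, -0.02264811,  0.011879  ],
       [ 0.98300164, -0.01199874,  0.18320428, -0.50233888],
       [-0.1834232 , -0.02080085,  0.98281395, -1.19139702],
       [ 0.        ,  0.        ,  0.        ,  1.        ]])}
```

View pics/top0.png

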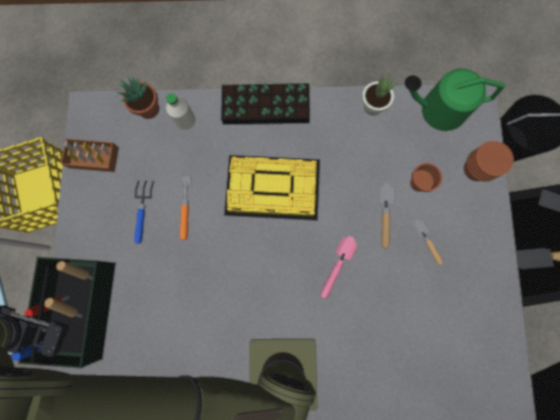

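View pics/scene0.png

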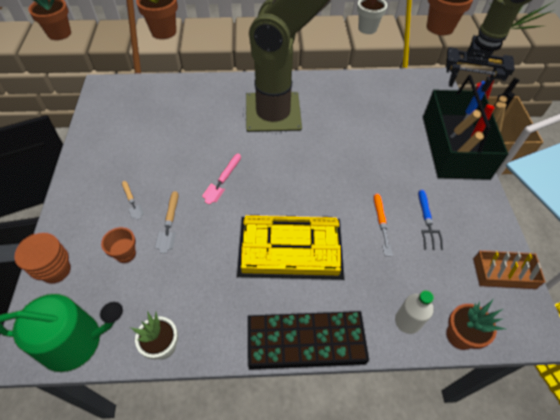

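Top view: the crate is at (272,187). The wood-handled trowels are at (387,215), larger, and (429,243), smaller. The pink one is at (340,265). The larger wood-handled one at (387,215) fits the description, so I'll confirm it in a crop.

```bash
cat > h.py <<'E'
import numpy as np,cv2,pickle
from scipy.spatial.transform import Rotation as R
def cam(p,s=None):
    """returns f,cx,cy,E(world->cam)"""
    h=p["color"].shape[0];f=h/2/np.tan(np.radians(p["fov_y"])/2)
    if "extrinsics" in p: E=p["extrinsics"]
    else:
        T=np.eye(4);T[:3,:3]=R.from_quat(s["eef_rot"]).as_matrix();T[:3,3]=s["tool_pos"]
        E=np.linalg.inv(T@p["tool_from_camera"])
    return f,p["cx"],p["cy"],E
def proj(c,P):
    f,cx,cy,E=c;P=np.atleast_2d(P);q=P@E[:3,:3].T+E[:3,3]
    return np.c_[cx+f*q[:,0]/-q[:,2],cy-f*q[:,1]/-q[:,2]]
def plane(c,uv,z):
    f,cx,cy,E=c;uv=np.atleast_2d(uv).astype(float);d=np.c_[(uv[:,0]-cx)/f,-(uv[:,1]-cy)/f,-np.ones(len(uv))]@E[:3,:3]
    o=-E[:3,:3].T@E[:3,3];return o+d*((z-o[2])/d[:,2])[:,None]
E
python3 - <<'E'
from h import *
d=pickle.load(open("s0.pkl","rb"))
c=cam(d["top"]);c2=cam(d["scene"]);np.set_printoptions(precision=3,suppress=True)
print("trowelL butt,tip",plane(c,[[385,247],[388,184]],.01));print(plane(c2,[[175,193],[163,249]],.01))
print("small",plane(c,[[441,263],[417,222]],.01))
print("mat corners",plane(c,[[230,155],[320,159],[317,219],[224,216]],.0))
print("pot",plane(c,[[427,177]],.08), "scene mat",plane(c2,[[242,217],[339,214],[345,277],[238,276]],0))
im=d["top"]["color"][:,:,::-1]
a=cv2.resize(im[145:230,215:330],None,fx=6,fy=6,interpolation=cv2.INTER_CUBIC)[:,:690]
b=cv2.resize(im[165:285,315:455],None,fx=4,fy=4,interpolation=cv2.INTER_CUBIC)
cv2.imwrite("pics/cropb.png",b)
E
```

```text
trowelL butt,tip [[ 0.383 -0.332  0.01 ]
 [ 0.59  -0.354  0.01 ]]
[[ 0.383 -0.332  0.01 ]
 [ 0.589 -0.348  0.01 ]]
small [[ 0.33  -0.505  0.01 ]
 [ 0.462 -0.439  0.01 ]]
mat corners [[ 0.702  0.172  0.   ]
 [ 0.683 -0.133  0.   ]
 [ 0.478 -0.118  0.   ]
 [ 0.491  0.189  0.   ]]
pot [[ 0.593 -0.457  0.08 ]] scene mat [[ 0.478 -0.116  0.   ]
 [ 0.478  0.19   0.   ]
 [ 0.696  0.179  0.   ]
 [ 0.681 -0.127  0.   ]]
```

View pics/cropb.png

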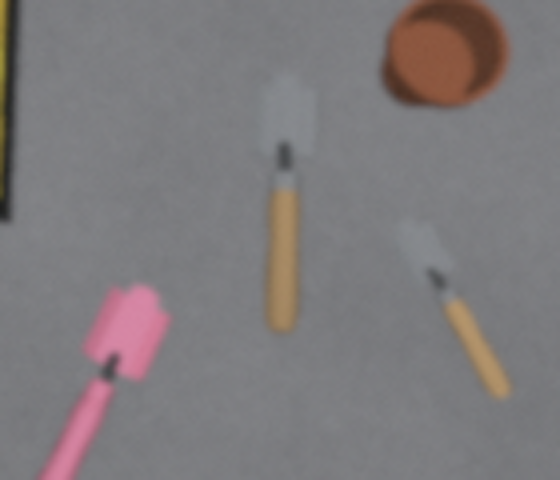

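The larger wood-handled trowel is confirmed at (284,200) in the crop, with the smaller one at (455,310) and the pink one at (110,360). Next I'll check the gripper's geometry, because the fit inside the crate depends on it.

Run:
```python
from plant import r
from h import *
np.set_printoptions(precision=3,suppress=True)
d=pickle.load(open("s0.pkl","rb"))
s=r.get_state();M=R.from_quat(s["eef_rot"]).as_matrix();print(M)
w=r.snapshot("wrist");print(w["tool_from_camera"],w["fov_y"])
print("tcp in scene px",proj(cam(d["scene"]),s["tool_pos"]), "jaw+5cm",proj(cam(d["scene"]),s["tool_pos"]+.05*M[:,1]),proj(cam(d["scene"]),s["tool_pos"]+.05*M[:,2]))
a=cv2.resize(d["scene"]["color"][20:120,430:530,::-1],(400,400),interpolation=cv2.INTER_CUBIC)
b=cv2.resize(w["color"][:,:,::-1],(400,300))
a[:300]=a[:300]
o=np.zeros((400,800,3),np.uint8);o[:,:400]=a;o[:300,400:]=b
cv2.imwrite("pics/g.png",o)
```

```text
[[-0.     0.273  0.962]
 [-0.002  0.962 -0.273]
 [-1.    -0.002  0.   ]]
[[-0.     0.262 -0.965 -0.135]
 [ 1.    -0.001 -0.     0.   ]
 [-0.001 -0.965 -0.262 -0.067]
 [ 0.     0.     0.     1.   ]] 63.606503362646315
tcp in scene px [[467.958  83.557]] jaw+5cm [[484.538  86.116]] [[468.338  93.903]]
```

View pics/g.png

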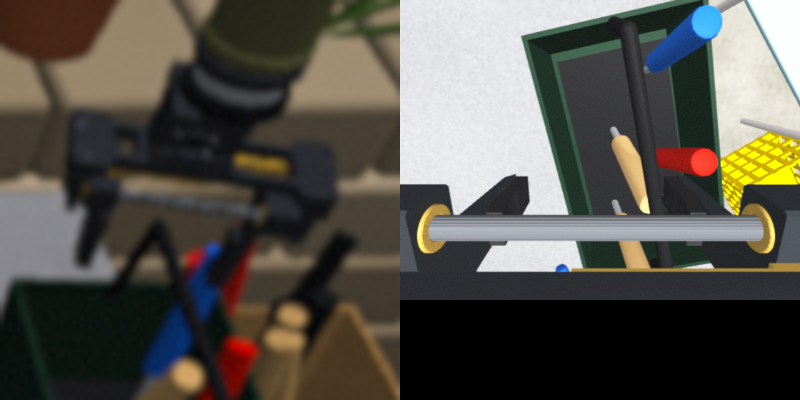

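The scene crop shows the gripper's wide bar (187 mm) running along the jaw axis. That is wider than the crate's 162 mm inside, so I'll search for a tilted lay-down pose.

```bash
cat > srch.py <<'E'
import numpy as np
from scipy.optimize import differential_evolution as DE
g=np.arange
def grid(a,b,c): return np.stack(np.meshgrid(a,b,c,indexing='ij'),-1).reshape(-1,3)
ys=g(-138,139,7.);xs=g(-90,91,7.)
W=np.vstack([grid([s*81],ys,g(8,86,8.)) for s in(-1,1)]+[grid([s*78,s*90],ys,[88,94,100]) for s in(-1,1)]+
 [grid(xs,[s*131],g(8,86,8.)) for s in(-1,1)]+[grid(xs,[s*128,s*140],[88,94,100]) for s in(-1,1)]+[grid(xs,ys,[5.])])
def sdf(P,lo,hi):
    c=(np.array(lo)+hi)/2;h=(np.array(hi)-lo)/2;q=abs(P-c)-h
    return np.linalg.norm(np.maximum(q,0),axis=1)+np.minimum(q.max(1),0)
# tool coords: a = back from grasp-axis, j, k ; boxes relative to tip (back>0)
def build(p):
    phi,al,be,gam,t,s,x,y=p
    u=np.array([np.sin(phi)*np.cos(gam),np.cos(phi)*np.cos(gam),-np.sin(gam)]) # to blade tip
    n1=np.array([np.cos(phi),-np.sin(phi),0]);n2=np.cross(n1,u)
    if n2[2]<0:n2=-n2
    j=np.cos(al)*n1-np.sin(al)*n2;b0=np.sin(al)*n1+np.cos(al)*n2
    b=np.cos(be)*b0+np.sin(be)*u;k=np.cross(b,j)
    zg=18+ (215-s)*np.sin(gam)   # s = distance of grasp from butt
    G=np.array([x,y,zg]);return G,u,n1,j,b,k
def clear(p):
    G,u,n1,j,b,k=build(p);t,s=p[4],p[5]
    tip=G-t*b;Q=(W-tip)@np.c_[b,j,k]
    B=[((64,-93.5,-37.5),(134,93.5,37.5)),((134,-50,-50),(300,50,50)),((0,13,-9),(64,30.5,9)),((0,-30.5,-9),(64,-13,9))]
    d=[sdf(Q,*q).min() for q in B]
    butt=G-s*u;T=G+(215-s)*u
    pts=[butt+12*n1,butt-12*n1,T+12*n1,T-12*n1,T-u*25+22*n1,T-u*25-22*n1];pts=np.array(pts)
    tr=min((80-abs(pts[:,0])).min(),(128-abs(pts[:,1])).min())
    return min(d[0],d[1]),min(d[2],d[3]),tr
if __name__=="__main__":
    def cost(p):
        a,f,tr=clear(p);return np.degrees(p[3])+3*max(0,4-a)+3*max(0,2-f)+3*max(0,2-tr)
    D=np.radians
    for gm in (25,.01):
        bd=[(0,D(40)),(D(-40),D(40)),(D(-45),D(45)),(0,D(gm)),(6,19),(15,105),(-60,60),(-115,115)]
        o=DE(cost,bd,maxiter=150,popsize=12,seed=1,polish=False)
        p=o.x;print(o.fun,np.degrees(p[:4]).round(1),p[4:].round(1),np.round(clear(p),1),"butt rise",(np.sin(p[3])*215).round(1))
E
time timeout 500 python3 srch.py
```

```text
4.287944038258837 [  1.6 -19.1  -4.6   4.3] [  6.1  15.3  49.  -74.5] [4.  2.1 3.1] butt rise 16.1
37.95296194603689 [ 0.8 31.2  0.4  0. ] [  6.   48.4 -58.1 -60.2] [-2.9 -3.8  2. ] butt rise 0.0
real	1m0.589s
user	1m0.415s
sys	0m0.198s
```

A fully flat release isn't possible with this gripper's body. The lowest release has the blade tip on the floor, a slight roll, and the butt about 16–20 mm up. I'll set the crate up first.

Emit:
drive_tool(deltas=[[[0,0,0],[-4,0,0],8.8],[[0,0,0],[0,-2.6,3],3],[[0,0,0],[0,-2.6,3],0],[[0,0,0],[0,-2.6,3],0],[[0,0,0],[0,-2.6,3],0],[[0,0,0],[0,-2.6,3],0],[[0,0,0],[0,-2.6,3],0],[[0,0,0],[0,-2.6,3],0],[[0,0,0],[0,-2.6,3],0],[[0,0,0],[0,-2.6,3],0],[[0,0,0],[0,-2.6,3],0],[[0,0,0],[0,-2.6,3],0]], force=20)

```text
clock: 1.15
tool_pos: [0.4107, 0.2341, 0.2897]
eef_rot: [0.097, 0.7, -0.098, 0.7]
contact_force: [0.1, 0.1, -0.2]
opening: 0.191
```

Emit:
drive_tool(deltas=[[[0,0,0],[0,-2.6,3],0],[[0,0,0],[0,-2.6,3],0],[[0,0,0],[0,-2.6,3],0],[[0,0,0],[0,-2.6,3],0],[[0,0,0],[0,-2.6,3],0],[[-6,0,0],[0,-2,2],0],[[-6.3,0,0],[2,0,0],0],[[0,0,0],[0,0,0],0]])

```text
clock: 1.82
tool_pos: [0.5316, 0.0423, 0.2671]
eef_rot: [0.022, 0.708, -0.023, 0.705]
contact_force: [-0.7, 0.8, 0.1]
opening: 0.009
```

Run:
```python
from plant import r
from h import *
np.set_printoptions(precision=4,suppress=True)
s=r.get_state();w=r.snapshot("wrist");pickle.dump((s,w),open("w1.pkl","wb"))
print(s["clock"],s["tool_pos"],R.from_quat(s["eef_rot"]).as_matrix(),s["q"],s["contact_force"],s["opening"])
cv2.imwrite("pics/w1.png",cv2.resize(w["color"][:,:,::-1],(784,588)))
```

```text
1.8167 [0.5316 0.0423 0.2671] [[-0.005   0.0639  0.9979]
 [-0.0011  0.998  -0.0639]
 [-1.     -0.0015 -0.0049]] [ 0.0078  0.5541 -0.2781  1.8142  0.2015  0.8061  1.1352] [-0.7056  0.8271  0.0513] 0.008757026642760232
```

View pics/w1.png

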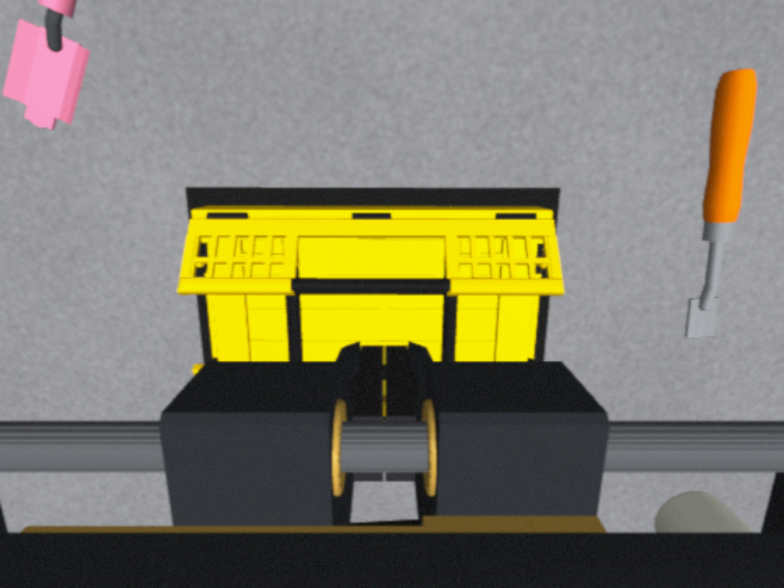

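Wrist view (image up = toward the robot): the near wall's free edge runs from (180,292) to (563,292), with the black rail at about (372,286). The near mat corners are (187,189) and (559,189), and the near curb edge runs from (192,208) to (553,208).

Run:
```python
from h import *
from scipy.optimize import least_squares
np.set_printoptions(precision=4,suppress=True)
s,w=pickle.load(open("w1.pkl","rb"));c=cam(w,s)
v=lambda *a:np.array(a)/1.4
m=plane(c,v([187,189],[559,189]),0);print("mat near",m,np.linalg.norm(m[0]-m[1]))
k=plane(c,v([192,208],[553,208]),.034);print("curb",k,np.linalg.norm(k[0]-k[1]))
uv=v([180,292],[563,292],[372,286],[192,208],[553,208])
def pts(p):
    x,y,yaw,th=p;L=.062
    P=np.array([[-.084+L*np.cos(th),-.138,.038+L*np.sin(th)],[-.084+L*np.cos(th),.138,.038+L*np.sin(th)],[-.084+.056*np.cos(th),0,.038+.056*np.sin(th)],[-.09,-.14,.034],[-.09,.14,.034]])
    return P@R.from_euler("z",yaw).as_matrix().T+[x,y,0]
o=least_squares(lambda p:(proj(c,pts(p))-uv).ravel(),[.587,.028,-.06,.5],x_scale=[.01,.01,.01,.1])
print(o.x,o.fun.reshape(-1,2))
d=pickle.load(open("s0.pkl","rb"))
print("mat ctr",[np.round(x,3) for x in(np.mean([[.702,.172],[.683,-.133],[.478,-.118],[.491,.189]],0),np.mean([[.478,-.116],[.478,.19],[.696,.179],[.681,-.127]],0))])
```

```text
mat near [[ 0.4749 -0.1176  0.    ]
 [ 0.4944  0.191   0.    ]] 0.3092637760686293
curb [[ 0.4885 -0.1023  0.034 ]
 [ 0.506   0.1747  0.034 ]] 0.2775751137835827
[ 0.587   0.0305 -0.0631  0.6065] [[-0.0695  0.5461]
 [ 0.3219  0.5811]
 [-0.2254 -0.73  ]
 [-1.1493 -0.0673]
 [ 1.1171 -0.0743]]
mat ctr [array([0.588, 0.027]), array([0.583, 0.032])]
```

Emit:
drive_tool(deltas=[[[0,0,0],[0,-0.4,2.8],0],[[0,0,0],[0,-0.4,2.8],0],[[0,0,0],[4,0,0],0],[[0,0,0],[4,0,0],0],[[0,0,0],[4,0,0],0],[[0,0,0],[4,0,0],0],[[0,0,0],[3,0,0],0],[[0,0,0],[1.7,0,0],0],[[0,0,0],[0,0,0],0]])

```text
clock: 2.62
tool_pos: [0.5852, 0.0356, 0.0597]
eef_rot: [0.022, 0.709, -0.022, 0.704]
contact_force: [0.8, 0.1, 0.6]
opening: 0.007
```

Emit:
drive_tool(deltas=[[[0,0,0],[0,0,-1],0],[[0,0,0],[0,0,-1],0],[[0,0,0],[0,0,-1],0],[[0,0,0],[0,0,-1],0],[[0,0,0],[0,0,-1],0],[[0,0,0],[0,0,-0.8],0],[[0,0,0],[0,0,-0.6],0],[[0,0,0],[0,0,0],0]])

```text
clock: 3.28
tool_pos: [0.5563, 0.0378, 0.0754]
eef_rot: [0.028, 0.683, -0.021, 0.73]
contact_force: [35.8, -11.0, 36.0]
opening: 0.007
```

Too much force: it's jammed. I'll back off and look.

Emit:
drive_tool(deltas=[[[0,0,0],[0,0,1.5],0],[[0,0,0],[0,0,2],0],[[0,0,0],[0,0,2.9],0],[[0,0,0],[0,0,0],0]])

```text
clock: 3.62
tool_pos: [0.5957, 0.0348, 0.0662]
eef_rot: [0.024, 0.702, -0.022, 0.711]
contact_force: [1.7, 0.7, 0.4]
opening: 0.002
```

Run:
```python
from plant import r
from h import *
np.set_printoptions(precision=4,suppress=True)
s=r.get_state();w=r.snapshot("wrist");t=r.snapshot("scene");pickle.dump((s,w,t),open("w2.pkl","wb"))
print(s["tool_pos"],R.from_quat(s["eef_rot"]).as_matrix(),s["contact_force"],s["opening"])
o=np.zeros((300,800,3),np.uint8);o[:,:400]=cv2.resize(w["color"][:,:,::-1],(400,300))
o[:,400:]=cv2.resize(t["color"][190:295,220:360,::-1],(400,300),interpolation=cv2.INTER_CUBIC)
cv2.imwrite("pics/w2.png",o)
```

```text
[0.5957 0.0348 0.0662] [[ 0.0125  0.0648  0.9978]
 [ 0.002   0.9979 -0.0649]
 [-0.9999  0.0028  0.0123]] [1.7011 0.6698 0.3796] 0.0022737003871851373
```

View pics/w2.png

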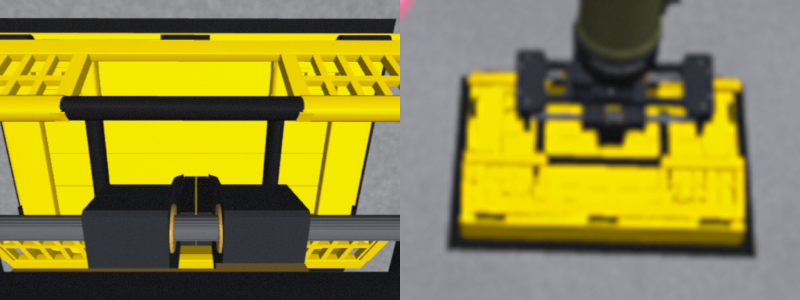

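The wall's rail jammed by friction against a purely horizontal push. I'll follow the rail's arc instead, moving up as well as inward.

Emit:
drive_tool(deltas=[[[0,0,0],[0.8,0,-1.5],0],[[0,0,0],[0,0,-1.9],0],[[0,0,0],[-0.66,0,-0.5],0],[[0,0,0],[-0.57,0,-0.6],0],[[0,0,0],[-0.47,0,-0.7],0],[[0,0,0],[-0.36,0,-0.76],0],[[0,0,0],[0,0,0],0]])

```text
clock: 4.3
tool_pos: [0.5271, 0.0377, 0.0764]
eef_rot: [0.022, 0.707, -0.022, 0.706]
contact_force: [-0.7, 0.5, -0.4]
opening: 0.003
```

Emit:
drive_tool(deltas=[[[0,0,0],[-0.2,0,-0.6],0],[[0,0,0],[0,0,-0.5],0],[[0,0,0],[0,0,-0.3],0],[[0,0,0],[0,0,0],0]])

```text
clock: 4.63
tool_pos: [0.5206, 0.0381, 0.0781]
eef_rot: [0.023, 0.702, -0.022, 0.711]
contact_force: [12.1, -2.3, -3.4]
opening: 0.007
```

Emit:
drive_tool(deltas=[[[0,0,0],[0,0,2.5],0],[[0,0,0],[1,0,2.5],0],[[0,0,0],[1.5,0,2.3],0],[[0,0,0],[0,0,0],0]])

```text
clock: 4.97
tool_pos: [0.5907, 0.033, 0.0503]
eef_rot: [0.023, 0.706, -0.023, 0.708]
contact_force: [0.6, -0.4, -0.4]
opening: 0.002
```

Emit:
drive_tool(deltas=[[[0,0,0],[0,0,1.5],0],[[0,0,0],[-0.98,0,0.54],0],[[0,0,0],[-0.85,0,0.72],0],[[0,0,0],[-0.7,0,0.87],0],[[0,0,0],[-0.5,0,1.0],0],[[0,0,0],[-0.3,0,1.0],0],[[0,0,0],[0,0,0],0]])

```text
clock: 5.55
tool_pos: [0.6437, 0.0302, 0.0861]
eef_rot: [0.022, 0.707, -0.022, 0.707]
contact_force: [-0.3, -0.1, 0.1]
opening: 0.006
```

Emit:
drive_tool(deltas=[[[0,0,0],[0,0,0.7],0],[[0,0,0],[0,0,0.5],0],[[0,0,0],[0,0,0.4],0],[[0,0,0],[0,0,0],0]])

```text
clock: 5.88
tool_pos: [0.6558, 0.0295, 0.0848]
eef_rot: [0.021, 0.71, -0.022, 0.704]
contact_force: [-9.4, 0.4, 7.8]
opening: 0.003
```

Emit:
drive_tool(deltas=[[[0,0,0],[0,0,-1.5],0],[[0,0,0],[-4,0,-1],0],[[0,0,0],[-4,0,-1],2.6],[[0,0,0],[-4,0,-3],2.6],[[0,0,0],[-4,0,-3],2.6],[[0,0,0],[-2,0,-3.6],2.6],[[0,0,0],[0,0,0],2.6]])

```text
clock: 6.47
tool_pos: [0.5344, 0.0375, 0.2558]
eef_rot: [0.021, 0.707, -0.021, 0.707]
contact_force: [-1.2, -0.6, 0.0]
opening: 0.29
```

Run:
```python
from plant import r
from h import *
np.set_printoptions(precision=4,suppress=True)
s=r.get_state();w=r.snapshot("wrist");pickle.dump((s,w),open("w3.pkl","wb"))
print(s["tool_pos"],R.from_quat(s["eef_rot"]).as_matrix(),s["contact_force"],s["opening"])
cv2.imwrite("pics/w3.png",cv2.resize(w["color"][:,:,::-1],(784,588)))
```

```text
[0.5344 0.0375 0.2558] [[ 0.0001  0.06    0.9982]
 [-0.0004  0.9982 -0.06  ]
 [-1.     -0.0004  0.0001]] [-1.1939 -0.5519  0.036 ] 0.289582692189534
```

View pics/w3.png

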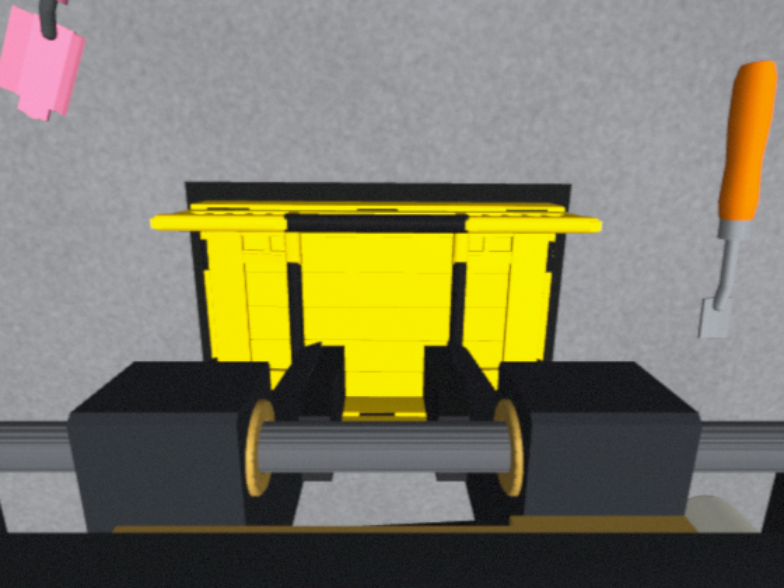

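The near side is upright (edge at row about 223). The end-wall rails are the black bars at column 295 (right end) and 458 (left end), rows 265–340.

Run:
```python
from h import *
np.set_printoptions(precision=4,suppress=True)
s,w=pickle.load(open("w3.pkl","rb"));c=cam(w,s);C=R.from_euler("z",-.0631).as_matrix()
v=np.array([[295.5,267],[296,335],[458.5,267],[457.5,335],[192,207],[562,207],[150,223],[600,224]])/1.4
for z in(.03,):print((plane(c,v,z)-[.587,.0305,0])@C)
print((plane(c,v[4:6],.034)-[.587,.0305,0])@C,(plane(c,v[6:],.094)-[.587,.0305,0])@C, (s["tool_pos"]-[.587,.0305,0])@C)
```

```text
[[-0.0406 -0.0644  0.03  ]
 [ 0.0156 -0.0665  0.03  ]
 [-0.0411  0.0625  0.03  ]
 [ 0.0152  0.0642  0.03  ]
 [-0.0865 -0.1402  0.03  ]
 [-0.0876  0.1383  0.03  ]
 [-0.0744 -0.1733  0.03  ]
 [-0.075   0.1685  0.03  ]]
[[-0.0869 -0.1386  0.034 ]
 [-0.088   0.1368  0.034 ]] [[-0.0825 -0.1419  0.094 ]
 [-0.083   0.1393  0.094 ]] [-0.053   0.0036  0.2558]
```

Emit:
drive_tool(deltas=[[[0,0,0],[0,3,2.6],2.6],[[0,0,0],[0,3,2.7],2.6],[[0,0,0],[4,0,0],2.6],[[0,0,0],[4,0,0],2.6],[[0,0,0],[4,0,0],2.6],[[0,0,0],[4,0,0],2.6],[[0,0,0],[3,0,0],2.6],[[0,0,0],[2,0,0],2.6],[[0,0,0],[1.2,0,0],2.6],[[0,0,0],[0.8,0,0],2.6],[[0,0,0],[0,0,0],2.6]])

```text
clock: 7.43
tool_pos: [0.5951, 0.0933, 0.0205]
eef_rot: [0.022, 0.707, -0.022, 0.706]
contact_force: [-0.2, -0.5, 0.4]
opening: 0.296
```

Emit:
drive_tool(deltas=[[[0,0,0],[-0.3,0,0],0.8],[[0,0,0],[0,0,0],0.8],[[0,0,0],[0,0,0],0.8],[[0,0,0],[0,0,0],0.8]], force=15)

```text
clock: 7.77
tool_pos: [0.5967, 0.0924, 0.0267]
eef_rot: [0.022, 0.706, -0.023, 0.708]
contact_force: [0.9, -2.7, 1.4]
opening: 0.129
```

Emit:
drive_tool(deltas=[[[0,0,0],[-1.5,0.3,0],0.8],[[0,0,0],[-1.29,0.55,0],0.8],[[0,0,0],[-1.15,0.79,0],0.8],[[0,0,0],[-0.97,1.0,0],0.8],[[0,0,0],[-0.76,1.17,0],0.8],[[0,0,0],[-0.5,1.31,0],0.8],[[0,0,0],[0,0,0],0.8]])

```text
clock: 8.35
tool_pos: [0.6008, 0.141, 0.0919]
eef_rot: [0.021, 0.705, -0.025, 0.709]
contact_force: [-3.6, -8.6, 27.5]
opening: 0.13
```

Emit:
drive_tool(deltas=[[[0,0,0],[-0.4,0.4,0],0.8],[[0,0,0],[-0.2,0.7,0],0.8],[[0,0,0],[-0.1,0.7,0],0.8],[[0,0,0],[0,0.5,0],0.8],[[0,0,0],[0,0,0],0.8]])

```text
clock: 8.77
tool_pos: [0.6019, 0.1623, 0.096]
eef_rot: [0.02, 0.706, -0.026, 0.708]
contact_force: [0.6, -10.5, 12.0]
opening: 0.13
```

Emit:
drive_tool(deltas=[[[0,0,0],[0,0.3,0],0.8],[[0,0,0],[0,0,0],0.8],[[0,0,0],[0,-0.3,0],2.6],[[0,0,0],[0,0,0],2.6],[[0,0,0],[0,0,0],2.6],[[0,0,0],[-3,0,0],2.6],[[0,0,0],[-4,0,0],2.6],[[0,0,0],[-4,0,0],2.6],[[0,0,0],[0,-4,0],2.6],[[0,0,0],[0,-4,0],2.6],[[0,0,0],[0,0,0],2.6]])

```text
clock: 9.68
tool_pos: [0.5949, 0.0779, 0.2043]
eef_rot: [0.023, 0.707, -0.028, 0.707]
contact_force: [-0.1, -1.9, -1.0]
opening: 0.293
```

Emit:
drive_tool(deltas=[[[0,0,0],[0,-3.8,-0.2],2.6],[[0,0,0],[0,-3.8,-0.2],2.6],[[0,0,0],[0,-3.8,0],2.6],[[0,0,0],[4,0,0],2.6],[[0,0,0],[4,0,0],2.6],[[0,0,0],[4,0,0],2.6],[[0,0,0],[2.6,0,0],2.6],[[0,0,0],[2,0,0],2.6],[[0,0,0],[0.8,0,0],2.6],[[0,0,0],[0.5,0,0],2.6],[[0,0,0],[0,0,0],2.6]])

```text
clock: 10.6
tool_pos: [0.5841, -0.0279, 0.0244]
eef_rot: [0.021, 0.707, -0.023, 0.707]
contact_force: [1.4, -6.5, -1.5]
opening: 0.297
```

Emit:
drive_tool(deltas=[[[0,0,0],[0,-0.7,0],2.6],[[0,0,0],[0,0,0],2.6]])

```text
clock: 10.77
tool_pos: [0.5834, -0.0333, 0.0246]
eef_rot: [0.022, 0.707, -0.022, 0.707]
contact_force: [0.4, -1.3, 0.1]
opening: 0.295
```

Emit:
drive_tool(deltas=[[[0,0,0],[0,-0.1,0],0.8],[[0,0,0],[0,0,0],0.8],[[0,0,0],[0,0,0],0.8],[[0,0,0],[0,0,0],0.8]])

```text
clock: 11.1
tool_pos: [0.5833, -0.0351, 0.0249]
eef_rot: [0.022, 0.707, -0.023, 0.707]
contact_force: [0.6, -4.8, -2.0]
opening: 0.126
```

Emit:
drive_tool(deltas=[[[0,0,0],[-1.5,-0.3,0],0.8],[[0,0,0],[-1.29,-0.55,0],0.8],[[0,0,0],[-1.15,-0.79,0],0.8],[[0,0,0],[-1.0,-1.0,0],0.8],[[0,0,0],[-0.8,-1.17,0],0.8],[[0,0,0],[-0.6,-1.31,0],0.8],[[0,0,0],[-0.1,0,0],0.8]])

```text
clock: 11.68
tool_pos: [0.5808, -0.0806, 0.0935]
eef_rot: [0.023, 0.706, -0.019, 0.708]
contact_force: [-5.0, 8.8, 15.0]
opening: 0.128
```

Emit:
drive_tool(deltas=[[[0,0,0],[-0.4,-0.5,0],0.8],[[0,0,0],[-0.2,-0.7,0],0.8],[[0,0,0],[-0.1,-0.7,0],0.8],[[0,0,0],[0,-0.6,0],0.8],[[0,0,0],[0,0,0],0.8]])

```text
clock: 12.1
tool_pos: [0.5793, -0.1053, 0.0983]
eef_rot: [0.023, 0.706, -0.019, 0.707]
contact_force: [-2.9, 7.5, 8.5]
opening: 0.129
```

Emit:
drive_tool(deltas=[[[0,0,0],[0,-0.3,0],0.8],[[0,0,0],[0,0,0],0.8],[[0,0,0],[0,0.3,0],2.6],[[0,0,0],[0,0,0],2.6],[[0,0,0],[0,0,0],2.6],[[0,0,0],[-3,0,0],2.6],[[0,0,0],[-4,0,0],2.6],[[0,0,0],[-4,0,0],2.6],[[0,0,0],[-4,0,0],2.6],[[0,0,0],[-4,0,0],2.6],[[0,0,0],[0,0,-4],2.6],[[0,0,0],[0,0,-4],2.6]])

```text
clock: 13.1
tool_pos: [0.502, -0.1061, 0.2894]
eef_rot: [0.022, 0.703, -0.023, 0.71]
contact_force: [-0.8, 0.4, -1.2]
opening: 0.292
```

Emit:
drive_tool(deltas=[[[0,0,0],[0,3.5,-2],0],[[0,0,0],[0,3.5,0],0],[[0,0,0],[0,3.5,0],0],[[0,0,0],[0,2.5,0],0],[[0,0,0],[0,0,0],0]])

```text
clock: 13.52
tool_pos: [0.4873, 0.0315, 0.287]
eef_rot: [0.021, 0.706, -0.018, 0.707]
contact_force: [0.3, 0.7, -0.4]
opening: 0.004
```

Run:
```python
from plant import r
from h import *
np.set_printoptions(precision=4,suppress=True)
s=r.get_state();w=r.snapshot("wrist");t=r.snapshot("top");sc=r.snapshot("scene");pickle.dump((s,w,t,sc),open("w4.pkl","wb"))
print(s["tool_pos"],R.from_quat(s["eef_rot"]).as_matrix(),s["contact_force"],s["opening"])
o=np.zeros((600,800,3),np.uint8);o[:300,:400]=cv2.resize(w["color"][:,:,::-1],(400,300))
o[:300,400:]=cv2.resize(sc["color"][190:295,220:360,::-1],(400,300),interpolation=cv2.INTER_CUBIC)
o[300:,:400]=cv2.resize(t["color"][135:240,200:340,::-1],(400,300),interpolation=cv2.INTER_CUBIC)
cv2.imwrite("pics/w4.png",o)
```

```text
[0.4873 0.0315 0.287 ] [[ 0.0019  0.0546  0.9985]
 [ 0.0035  0.9985 -0.0546]
 [-1.      0.0036  0.0017]] [ 0.251   0.721  -0.4109] 0.004404025036650027
```

View pics/w4.png

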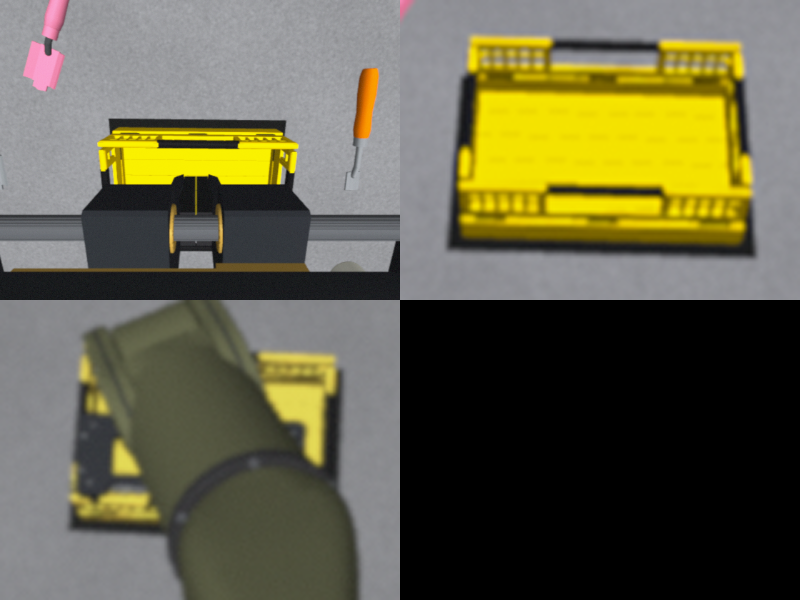

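The crate is up: in the scene crop both sides and both ends stand upright. To be sure both ends have clicked, I'll press each rail outward from inside and read where it stops.

Emit:
drive_tool(deltas=[[[0,0,0],[0,2.3,3.2],0],[[0,0,0],[0,2.3,3.2],0],[[0,0,0],[0,2.3,3.2],0],[[0,0,0],[4,2.1,0.4],0],[[0,0,0],[4,0,0],0],[[0,0,0],[4,0,0],0],[[0,0,0],[4,0,0],0],[[0,0,0],[3.6,0.5,0],0],[[0,0,0],[0,0.7,0],0],[[0,0,0],[0,0.7,0],0],[[0,0,0],[0,0,0],0]])

```text
clock: 14.58
tool_pos: [0.5947, 0.1289, 0.0955]
eef_rot: [0.023, 0.706, -0.021, 0.708]
contact_force: [1.0, -0.7, 0.3]
opening: 0.008
```

Emit:
drive_tool(deltas=[[[0,0,0],[0,0.8,0],0],[[0,0,0],[0,0.6,0],0],[[0,0,0],[0,0.3,0],0],[[0,0,0],[0,0,0],0]])

```text
clock: 14.92
tool_pos: [0.5958, 0.1422, 0.096]
eef_rot: [0.021, 0.705, -0.023, 0.708]
contact_force: [0.1, -3.8, 4.3]
opening: 0.007
```

Emit:
drive_tool(deltas=[[[0,0,0],[0,0.3,0],0],[[0,0,0],[0,0.3,0],0],[[0,0,0],[0,0,0],0]])

```text
clock: 15.17
tool_pos: [0.5957, 0.1426, 0.0959]
eef_rot: [0.02, 0.706, -0.027, 0.707]
contact_force: [-2.2, -13.7, 11.5]
opening: 0.006
```

Emit:
drive_tool(deltas=[[[0,0,0],[0,-3,0],0],[[0,0,0],[0,-3.5,0],0],[[0,0,0],[0,-3.5,0],0],[[0,0,0],[0,-3.5,0],0],[[0,0,0],[0,-3.5,-0.4],0],[[0,0,0],[0,-3,-0.4],0],[[0,0,0],[0,0,0],0]])

```text
clock: 15.75
tool_pos: [0.5728, -0.0586, 0.0944]
eef_rot: [0.023, 0.707, -0.028, 0.706]
contact_force: [-0.6, -1.4, 0.7]
opening: 0.005
```

Emit:
drive_tool(deltas=[[[0,0,0],[0,-1,0.6],0],[[0,0,0],[0,-1,0.4],0],[[0,0,0],[0,-0.6,0],0],[[0,0,0],[0,0,0],0]])

```text
clock: 16.08
tool_pos: [0.5833, -0.0771, 0.0939]
eef_rot: [0.022, 0.706, -0.023, 0.707]
contact_force: [-0.4, 0.5, 0.0]
opening: 0.007
```

Emit:
drive_tool(deltas=[[[0,0,0],[0,-0.3,0],0],[[0,0,0],[0,-0.2,0],0],[[0,0,0],[0,0,0],0]])

```text
clock: 16.33
tool_pos: [0.5821, -0.0806, 0.0936]
eef_rot: [0.022, 0.707, -0.022, 0.707]
contact_force: [0.7, 0.2, 0.2]
opening: 0.005
```

Emit:
drive_tool(deltas=[[[0,0,0],[0,-0.3,0],0],[[0,0,0],[0,-0.4,0],0],[[0,0,0],[0,-0.4,0],0],[[0,0,0],[0,0,0],0]])

```text
clock: 16.67
tool_pos: [0.582, -0.085, 0.0937]
eef_rot: [0.024, 0.706, -0.017, 0.707]
contact_force: [-1.1, 12.6, 0.1]
opening: 0.007
```

Both ends sit at their stops: left at y=+0.112 and right at −0.1155, each holding against about 13 N. Next is the trowel: lift out, move to a view over its handle, and plan the lay-down.

Emit:
drive_tool(deltas=[[[0,0,0],[0,1.5,0],0],[[0,0,0],[-4,0,0],0],[[0,0,0],[-4,0,0],0],[[0,0,0],[-4,0,0],2],[[0,0,0],[-4,0,0],4],[[0,0,0],[-1,-3.5,-0.7],5],[[0,0,0],[0,-3.8,-0.7],5],[[0,0,0],[0,-3.8,-0.7],5],[[0,0,0],[0,-3.8,-0.7],5],[[0,0,0],[0,-3.8,-0.7],5],[[0,0,0],[0,-3.8,-0.7],5],[[0,0,0],[0,-3.8,-0.7],5]])

```text
clock: 17.67
tool_pos: [0.5162, -0.3382, 0.2636]
eef_rot: [0.022, 0.707, -0.022, 0.707]
contact_force: [0.2, 0.1, 0.1]
opening: 0.57
```

Emit:
drive_tool(deltas=[[[1.5,0,0],[0,-1,0],5],[[0,0,0],[0,0,0],5]])

```text
clock: 17.83
tool_pos: [0.5143, -0.3514, 0.263]
eef_rot: [0.033, 0.707, -0.035, 0.706]
contact_force: [1.0, -0.4, -0.5]
opening: 0.564
```

```bash
python3 - <<'E'
from plant import r
from h import *
np.set_printoptions(precision=4,suppress=True)
s=r.get_state();w=r.snapshot("wrist");pickle.dump((s,w),open("w5.pkl","wb"))
print(s["tool_pos"],R.from_quat(s["eef_rot"]).as_matrix(),s["contact_force"],s["opening"],s["q"])
cv2.imwrite("pics/w5.png",cv2.resize(w["color"][:,:,::-1],(784,588)))
E
cat > s2.py <<'E'
from srch import *
D=np.radians
for t in (8,12):
  for s in (50,):
    f=lambda q:[0,q[0],q[1],q[2],t,s,q[3],q[4]]
    def cost(q):
        a,fc,tr=clear(f(q));return np.degrees(q[2])*2+3*max(0,6-a)+3*max(0,4-fc)+3*max(0,4-tr)
    o=DE(cost,[(-D(30),0),(D(-15),D(15)),(0,D(14)),(0,60),(-70,-20)],maxiter=60,popsize=10,seed=2,polish=False)
    q=o.x;print(t,s,np.degrees(q[:3]).round(1),q[3:].round(1),np.round(clear(f(q)),1),"grasp z",18+np.sin(q[2])*(215-s))
E
python3 s2.py
```

```text
[ 0.5143 -0.3514  0.263 ] [[-0.0016  0.0968  0.9953]
 [-0.0025  0.9953 -0.0968]
 [-1.     -0.0026 -0.0013]] [ 0.9631 -0.3518 -0.4645] 0.5638051270613029 [ 0.742   0.6897 -0.3973  1.5504  0.308   0.9642  1.7233]
8 50 [-16.3  -6.9   7.1] [ 44.8 -41. ] [6.  4.6 5.2] grasp z 38.33906178574692
12 50 [-16.3  -8.1   8.5] [ 43.7 -61.6] [ 6.   4.4 14.3] grasp z 42.2628932545266
```

View pics/w5.png

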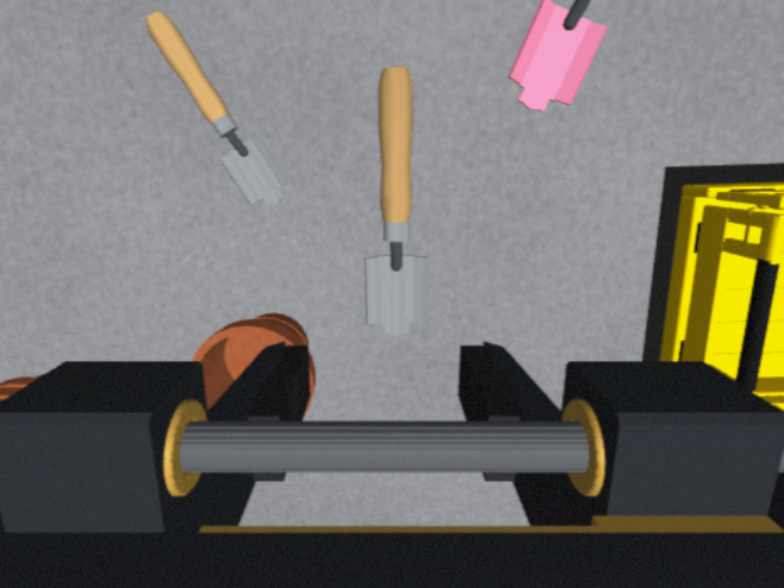

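The wrist view shows the target trowel: butt at (395,67), handle front at (396,222), tip at (397,333). The small one is at upper left (215,110), the pink one at upper right, and the pot by the left finger.

```bash
sed -i 's/for t in (8,12)/for t in (8,)/; s/for s in (50,)/for s in (40,)/; s/6-a/5-a/; s/(D(-15),D(15))/(0,.001)/' s2.py; python3 s2.py
python3 - <<'E'
from h import *
np.set_printoptions(precision=4,suppress=True)
s,w=pickle.load(open("w5.pkl","rb"));c=cam(w,s)
v=np.array([[395,67],[396,222],[397,333]])/1.4
P=plane(c,v,.013);t=plane(c,v[2:],.003)[0];P[2]=t;print(P)
M=R.from_quat(s["eef_rot"]).as_matrix()
u=P[1]-P[0];u[2]=0;u/=np.linalg.norm(u);u2=P[2]-P[0];print(np.linalg.norm(u2),np.degrees(np.arctan2(u[1],u[0])),np.degrees(np.arctan2(u2[1],u2[0])),"tool yaw",np.degrees(np.arctan2(M[1,2],M[0,2])))
g=P[0]+.040*u;g[2]=.016;print("grasp",g,"delta tool cm",100*M.T@(g-s["tool_pos"]))
E
```

```text
8 40 [-17.8   0.1   7.7] [ 46.  -61.2] [ 5.   4.1 12. ] grasp z 41.34648983091765
[[ 0.3801 -0.3299  0.013 ]
 [ 0.4951 -0.3395  0.013 ]
 [ 0.594  -0.3472  0.003 ]]
0.21480039200468093 -4.751797072682819 -4.625181549976509 tool yaw -5.55544336427136
grasp [ 0.42   -0.3332  0.016 ] delta tool cm [24.7131  0.9592 -9.5334]
```

Emit:
drive_tool(deltas=[[[-0.8,0,0],[0,0.5,-3.2],5],[[0,0,0],[0,0.5,-3.2],5],[[0,0,0],[0,0,-3.1],5],[[0,0,0],[4,0,0],5],[[0,0,0],[4,0,0],5],[[0,0,0],[4,0,0],5],[[0,0,0],[4,0,0],5],[[0,0,0],[4,0,0],5],[[0,-7,0],[0,0,0],5],[[0,0,0],[0,0,0],5]])

```text
clock: 18.72
tool_pos: [0.4189, -0.3245, 0.0598]
eef_rot: [0.026, 0.671, -0.025, 0.741]
contact_force: [-2.4, 0.5, -0.1]
opening: 0.569
```

Emit:
drive_tool(deltas=[[[0.5,0,0],[2,-0.85,-0.1],5],[[0,0,0],[1.5,0,-0.15],5],[[0,0,0],[0.85,0,-0.1],5],[[0,0,0],[0,0,0],5]])

```text
clock: 19.05
tool_pos: [0.4243, -0.3363, 0.0196]
eef_rot: [0.027, 0.669, -0.03, 0.743]
contact_force: [-0.8, -0.3, -0.3]
opening: 0.568
```

Emit:
drive_tool(deltas=[[[0,0,0],[0.3,0.25,0],5],[[0,0,0],[0,0,0],2.2],[[0,0,0],[0,0,0],2],[[0,0,0],[0,0,0],2],[[0,0,0],[0,0,0],2],[[0,0,0],[0,0,0],2]], force=55)

```text
clock: 19.55
tool_pos: [0.4239, -0.3353, 0.0171]
eef_rot: [0.028, 0.668, -0.031, 0.743]
contact_force: [-0.8, 0.2, 5.2]
opening: 0.258
```

Emit:
drive_tool(deltas=[[[0,0,0],[-1,0,0],2],[[0,0,0],[-2,0,0],2],[[0,0,0],[-3,0,0],2],[[0,0,0],[-4,0,0],2],[[0,0,0],[-4,0,0],2],[[0,0,0],[-4,0,0],2],[[0,0,0],[-4,0,0],2],[[0,0,0],[0,0,0],2]])

```text
clock: 20.22
tool_pos: [0.4023, -0.3353, 0.2424]
eef_rot: [0.026, 0.665, -0.034, 0.746]
contact_force: [1.3, -0.6, -1.3]
opening: 0.259
```

Gripped (opening about 23 mm, on the trowel's weight). Now turn it across and move over the crate.

Emit:
drive_tool(deltas=[[[0,5.5,0],[0,0,0],2],[[6.9,0,0],[0,0,0],2],[[6.9,0,0],[0,0,0],2],[[6.9,0,0],[0,0,0],2],[[6.9,0,0],[0,0,0],2],[[6.9,0,0],[0,0,0],2],[[6.9,0,0],[0,0,0],2],[[6.9,0,0],[0,0,0],2],[[6.9,0,0],[0,0,0],2],[[6.9,0,0],[0,0,0],2],[[6.9,0,0],[0,0,0],2],[[0,0,0],[0,0,0],2]])

```text
clock: 21.22
tool_pos: [0.3998, -0.3329, 0.2352]
eef_rot: [0.427, 0.563, -0.423, 0.567]
contact_force: [-1.1, -0.3, -2.2]
opening: 0.259
```

```bash
cat > tgt.py <<'E'
from plant import r
from h import *
import sys
np.set_printoptions(precision=3,suppress=True)
a=np.radians(float(sys.argv[1]));gx,gy,z=map(float,sys.argv[2:5])
s=r.get_state();M=R.from_quat(s["eef_rot"]).as_matrix();C=R.from_euler("z",-.0631).as_matrix()
T=C@np.array([[np.sin(a),np.cos(a),0],[0,0,-1],[-np.cos(a),np.sin(a),0]])
p=C@[gx,gy,0]+[.587,.0295,z]
print("clock",s["clock"],"pos",s["tool_pos"],"crate",C.T@(s["tool_pos"]-[.587,.0295,0]),"F",s["contact_force"],"open",s["opening"]*88)
print("turn deg (tool)",np.degrees(R.from_matrix(M.T@T).as_rotvec()),"shift cm now-axes",100*M.T@(p-s["tool_pos"]),"target-axes",100*T.T@(p-s["tool_pos"]))
print("q",s["q"]);print(M)
E
python3 tgt.py 17 .045 .058 .24
```

```text
clock 21.2167 pos [ 0.4   -0.333  0.235] crate [-0.164 -0.374  0.235] F [-1.071 -0.338 -2.154] open 22.752043943929003
turn deg (tool) [19.547 -2.853 16.355] shift cm now-axes [ -0.295  34.214 -33.59 ] target-axes [  5.649  20.123 -43.152]
q [ 0.682  0.569 -0.117  1.904  0.095  0.666  0.79 ]
[[ 0.008  0.961  0.277]
 [-0.     0.277 -0.961]
 [-1.     0.008  0.003]]
```

Emit:
drive_tool(deltas=[[[0,0,0],[0,2,-2],2],[[0,0,0],[0,2.85,-2.8],2],[[0,0,0],[0,2.85,-2.8],2],[[0,0,0],[0,2.85,-2.8],2],[[0,0,0],[0,2.85,-2.8],2],[[0,0,0],[0,2.85,-2.8],2],[[0,0,0],[0,2.85,-2.8],2],[[0,0,0],[0,2.85,-2.8],2],[[0,0,0],[0,2.85,-2.8],2],[[0,0,0],[0,2.85,-2.8],2],[[0,0,0],[0,2.85,-2.8],2],[[0,0,0],[0,2.85,-2.8],2]])

```text
clock: 22.22
tool_pos: [0.629, 0.0765, 0.2371]
eef_rot: [0.425, 0.564, -0.422, 0.569]
contact_force: [1.5, 0.6, -2.0]
opening: 0.259
```

Emit:
drive_tool(deltas=[[[6.5,0,0],[0,0,0],2],[[6.5,0,0],[0,0,0],2],[[6.5,0,0],[0,0,0],2],[[0,0,5.7],[0,0,0],2],[[0,0,5.7],[0,0,0],2],[[0,0,5.6],[0,0,0],2],[[0,0,0],[0,0,0],2]])

```text
clock: 22.8
tool_pos: [0.6226, 0.0749, 0.2351]
eef_rot: [0.579, 0.404, -0.435, 0.558]
contact_force: [-1.4, 0.1, -2.5]
opening: 0.26
```

```bash
python3 tgt.py 17 .045 .058 .20
python3 - <<'E'
from plant import r
from h import *
w=r.snapshot("wrist");t=r.snapshot("scene");o=np.zeros((420,800,3),np.uint8)
o[:300,:400]=cv2.resize(w["color"][:,:,::-1],(400,300));o[:300,400:]=cv2.resize(t["color"][150:285,210:390,::-1],(400,300),interpolation=cv2.INTER_CUBIC)
cv2.imwrite("pics/w6.png",o)
E
```

```text
clock 22.8 pos [0.623 0.075 0.235] crate [0.033 0.048 0.235] F [-1.422  0.057 -2.54 ] open 22.87544693390589
turn deg (tool) [ 0.63  -0.043 -0.151] shift cm now-axes [ 3.717  0.15  -1.044] target-axes [ 3.716  0.148 -1.048]
q [-0.319  0.615  0.135  1.877  0.012  0.366 -0.283]
[[ 0.294  0.954 -0.052]
 [-0.018 -0.049 -0.999]
 [-0.956  0.295  0.003]]
```

View pics/w6.png

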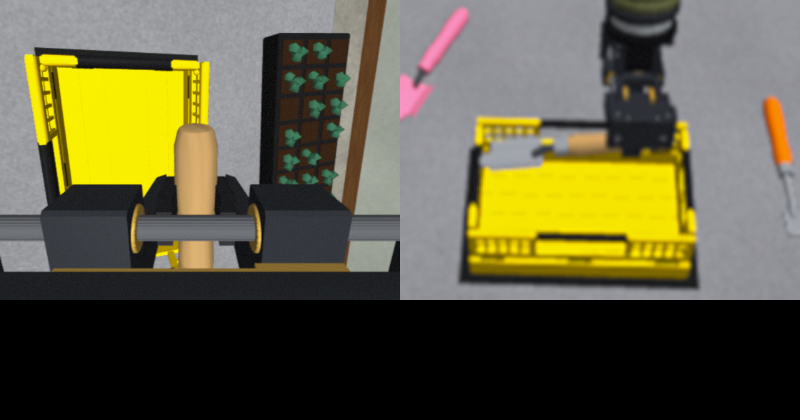

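The trowel is held level across the crate with its blade to the right, and the gripper is clear. Now compute the exact lowest release pose.

Run:
```python
from srch import *
D=np.radians
for al in(-15,-17,-19):
  best=[]
  for gm in np.arange(4,10,.25):
    for x in np.arange(36,56,1.):
        c=clear([0,D(al),-D(gm),D(gm),7,44,x,-58])
        if min(c[0],c[1])>=3.5: best.append((gm,x,np.round(c,1)))
  m=best[0][0];print(al,[b for b in best if b[0]==m][:4],"G z",18+171*np.sin(D(m)))
```

```text
-15 [(np.float64(5.75), np.float64(41.0), array([ 3.7,  9.3, 15.9]))] G z 35.13215853566504
-17 [(np.float64(5.5), np.float64(45.0), array([ 3.7,  5.5, 13. ]))] G z 34.3896236809583
-19 [(np.float64(7.25), np.float64(47.0), array([ 3.9,  3.9, 11. ]))] G z 39.58002372222688
```

Emit:
drive_tool(deltas=[[[0.6,0,0],[1.8,0.05,-0.5],2],[[0,0,0],[1.9,0.05,-0.5],2],[[0,0,0],[0,0,0],2]])

```text
clock: 23.15
tool_pos: [0.6428, 0.0854, 0.1999]
eef_rot: [0.584, 0.401, -0.436, 0.555]
contact_force: [0.6, -0.4, -1.8]
opening: 0.254
```

```bash
python3 tgt.py 17 .044 .058 .085
```

```text
clock 23.15 pos [0.643 0.085 0.2  ] crate [0.052 0.059 0.2  ] F [ 0.575 -0.44  -1.802] open 22.34981715787916
turn deg (tool) [-0.123 -0.143 -0.346] shift cm now-axes [10.723 -4.208  0.165] target-axes [10.748 -4.143  0.129]
q [-0.326  0.692  0.134  1.849  0.001  0.314 -0.301]
[[ 0.298  0.952 -0.064]
 [-0.016 -0.062 -0.998]
 [-0.955  0.298 -0.003]]
```

Emit:
drive_tool(deltas=[[[0,0,-0.3],[2.1,-0.84,0.03],2],[[0,0,0],[2.1,-0.84,0.03],2],[[0,0,0],[2.1,-0.84,0.03],2],[[0,0,0],[2.1,-0.84,0.03],2],[[0,0,0],[2.1,-0.84,0.03],2],[[0,0,0],[0,0,0],2]])

```text
clock: 23.65
tool_pos: [0.6312, 0.0831, 0.0859]
eef_rot: [0.582, 0.403, -0.44, 0.553]
contact_force: [-1.3, 0.1, -2.0]
opening: 0.26
```

```bash
python3 tgt.py 17 .044 .058 .050
```

```text
clock 23.65 pos [0.631 0.083 0.086] crate [0.041 0.056 0.086] F [-1.266  0.11  -2.004] open 22.882845215833996
turn deg (tool) [-0.188 -0.023  0.167] shift cm now-axes [ 3.535 -0.728 -0.164] target-axes [ 3.533 -0.737 -0.168]
q [-0.316  0.872  0.118  1.936 -0.007  0.057 -0.313]
[[ 0.289  0.955 -0.066]
 [-0.018 -0.064 -0.998]
 [-0.957  0.29  -0.001]]
```

Joint 6 is near its lower limit with this lean, so I'll use the mirrored pose: near wall, leaning away from the robot.

Emit:
drive_tool(deltas=[[[0,0,0],[-3,0.9,0],2],[[0,0,0],[-3.5,1.0,0],2],[[0,0,0],[-3.5,1.0,0],2],[[0,0,0],[-3,0,0],2],[[0,0,-6.8],[0,-1.5,0],2],[[0,0,-6.8],[0,-1.5,0],2],[[0,0,-6.8],[0,-1.5,0],2],[[0,0,-6.8],[0,-1.5,0],2],[[0,0,-6.8],[0,-1.5,0],2],[[0,0,0],[0,0,0],2]])

```text
clock: 24.48
tool_pos: [0.5504, 0.0878, 0.2189]
eef_rot: [-0.442, -0.554, 0.58, -0.401]
contact_force: [1.6, 0.1, -2.5]
opening: 0.258
```

```bash
python3 tgt.py -17 -.044 .058 .18
```

```text
clock 24.4833 pos [0.55  0.088 0.219] crate [-0.04   0.056  0.219] F [ 1.619  0.128 -2.512] open 22.66207973438855
turn deg (tool) [-0.201 -0.297 -0.212] shift cm now-axes [ 3.83   0.763 -0.198] target-axes [ 3.826  0.778 -0.215]
q [-0.201  0.765  0.009  1.548 -0.094  1.114 -0.207]
[[-0.288  0.955 -0.068]
 [ 0.023 -0.064 -0.998]
 [-0.957 -0.289 -0.004]]
```

Emit:
drive_tool(deltas=[[[0,0,0],[2.15,0.58,-0.03],2],[[0,0,0],[2.15,0.58,-0.03],2],[[0,0,0],[2.15,0.58,-0.03],2],[[0,0,0],[2.15,0.58,-0.03],2],[[0,0,0],[2.15,0.58,-0.03],2],[[0,0,0],[2.15,0.58,-0.03],2],[[0,0,0],[0,0,0],2]])

```text
clock: 25.07
tool_pos: [0.5437, 0.091, 0.082]
eef_rot: [-0.441, -0.554, 0.581, -0.402]
contact_force: [-0.1, 0.0, -2.2]
opening: 0.257
```

```bash
python3 tgt.py -17 -.044 .058 .050
```

```text
clock 25.0667 pos [0.544 0.091 0.082] crate [-0.047  0.059  0.082] F [-0.073  0.048 -2.17 ] open 22.620500046181338
turn deg (tool) [-0.099 -0.177 -0.195] shift cm now-axes [2.976 1.227 0.071] target-axes [2.972 1.237 0.064]
q [-0.2    0.945 -0.008  1.641 -0.099  0.84  -0.194]
[[-0.288  0.955 -0.066]
 [ 0.021 -0.062 -0.998]
 [-0.957 -0.289 -0.002]]
```

Emit:
drive_tool(deltas=[[[0,0,0],[1,0.41,0.03],2],[[0,0,0],[1,0.41,0.03],2],[[0,0,0],[0.95,0.41,0],2],[[0,0,0],[0,0,0],2]])

```text
clock: 25.4
tool_pos: [0.5478, 0.0903, 0.0512]
eef_rot: [-0.441, -0.554, 0.58, -0.402]
contact_force: [-0.2, -0.6, -0.8]
opening: 0.26
```

```bash
python3 tgt.py -17 -.044 .058 .040
```

```text
clock 25.4 pos [0.548 0.09  0.051] crate [-0.043  0.058  0.051] F [-0.185 -0.626 -0.785] open 22.86666350472127
turn deg (tool) [-0.152 -0.213 -0.238] shift cm now-axes [1.1   0.225 0.028] target-axes [1.099 0.229 0.024]
q [-0.196  0.996 -0.01   1.632 -0.099  0.798 -0.19 ]
[[-0.288  0.955 -0.067]
 [ 0.022 -0.063 -0.998]
 [-0.958 -0.288 -0.003]]
```

Emit:
drive_tool(deltas=[[[0,-1,0],[0.4,0.08,0],2],[[0,-1,0],[0.35,0.08,0],2],[[0,-0.8,0],[0.25,0.06,0],2],[[0,0,0],[0,0,0],2]])

```text
clock: 25.73
tool_pos: [0.5468, 0.0921, 0.0418]
eef_rot: [-0.426, -0.545, 0.59, -0.416]
contact_force: [0.1, 0.5, -2.3]
opening: 0.256
```

```bash
python3 tgt.py -17 -.044 .058 .038;python3 - <<'E'
from plant import r
from h import *
w=r.snapshot("wrist");t=r.snapshot("scene");o=np.zeros((600,800,3),np.uint8)
o[:300,:400]=cv2.resize(w["color"][:,:,::-1],(400,300))
o[:,400:]=cv2.resize(t["color"][195:285,260:320,::-1],(400,600),interpolation=cv2.INTER_CUBIC)
o[300:,:400]=cv2.resize(t["color"][195:285,230:350,::-1],(400,300),interpolation=cv2.INTER_CUBIC)
cv2.imwrite("pics/w7.png",o)
E
```

```text
clock 25.7333 pos [0.547 0.092 0.042] crate [-0.044  0.06   0.042] F [ 0.069  0.49  -2.264] open 22.515314580605725
turn deg (tool) [-0.014  2.615 -0.247] shift cm now-axes [0.369 0.116 0.181] target-axes [0.36  0.117 0.197]
q [-0.239  1.014  0.021  1.625 -0.078  0.798 -0.219]
[[-0.29   0.956 -0.05 ]
 [-0.027 -0.061 -0.998]
 [-0.957 -0.288  0.044]]
```

View pics/w7.png

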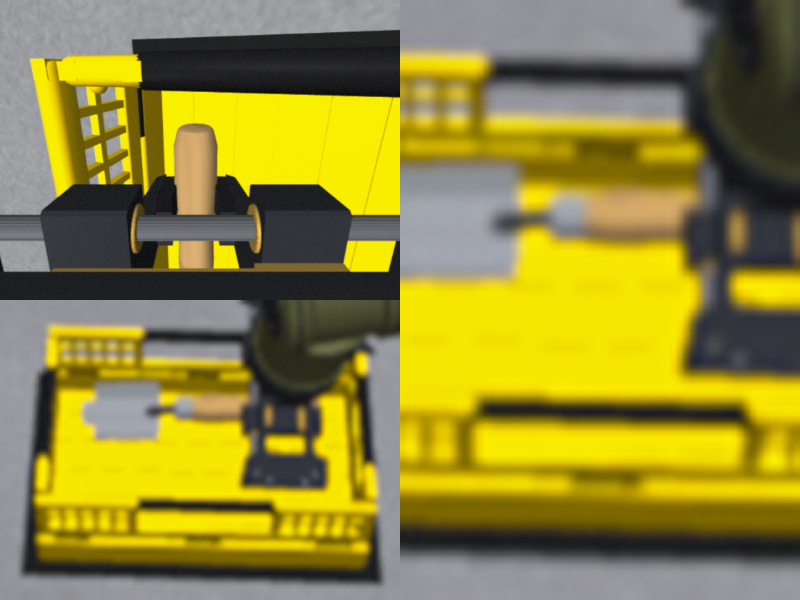

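The trowel is over the floor near the near side: blade at about (120,410), handle to (240,405) in the lower-left crop. The gripper is clear of the walls. I'll keep lowering in small steps, watching the force.

Emit:
drive_tool(deltas=[[[0,0,0],[0.2,0.06,0],2],[[0,0,0],[0.2,0.06,0],2],[[0,0,0],[0,0,0],2]])

```text
clock: 26.08
tool_pos: [0.5469, 0.09, 0.0377]
eef_rot: [-0.427, -0.544, 0.591, -0.415]
contact_force: [-0.5, -0.2, -2.3]
opening: 0.258
```

Emit:
drive_tool(deltas=[[[0,0,0],[0.2,0.06,0],2],[[0,0,0],[0,0,0],2]])

```text
clock: 26.25
tool_pos: [0.547, 0.09, 0.0356]
eef_rot: [-0.427, -0.544, 0.591, -0.415]
contact_force: [-0.3, 0.4, -1.6]
opening: 0.256
```

Emit:
drive_tool(deltas=[[[0,0,0],[0.2,0.06,0],2],[[0,0,0],[0,0,0],2]])

```text
clock: 26.42
tool_pos: [0.5469, 0.0902, 0.0336]
eef_rot: [-0.427, -0.544, 0.591, -0.415]
contact_force: [1.1, -0.1, 0.2]
opening: 0.258
```

Emit:
drive_tool(deltas=[[[0,-0.6,0],[0.2,0.06,0],2],[[0,0,0],[0,0,0],2]])

```text
clock: 26.58
tool_pos: [0.5468, 0.0903, 0.0314]
eef_rot: [-0.423, -0.542, 0.593, -0.419]
contact_force: [0.3, -0.5, -0.6]
opening: 0.257
```

Emit:
drive_tool(deltas=[[[0,-0.6,0],[0.2,0.06,0],2],[[0,0,0],[0,0,0],2]])

```text
clock: 26.75
tool_pos: [0.5468, 0.0903, 0.0293]
eef_rot: [-0.42, -0.54, 0.595, -0.422]
contact_force: [-0.1, -0.5, -0.8]
opening: 0.256
```

Emit:
drive_tool(deltas=[[[0,-0.6,0],[0.2,0.06,0],2],[[0,0,0],[0,0,0],2]])

```text
clock: 26.92
tool_pos: [0.5468, 0.0901, 0.0272]
eef_rot: [-0.417, -0.537, 0.598, -0.424]
contact_force: [-0.0, 0.2, -0.2]
opening: 0.26
```

Emit:
drive_tool(deltas=[[[0,-0.6,0],[0.2,0.06,0],2],[[0,0,0],[0,0,0],2]])

```text
clock: 27.08
tool_pos: [0.547, 0.0898, 0.0254]
eef_rot: [-0.414, -0.535, 0.6, -0.427]
contact_force: [-1.0, 0.7, 1.0]
opening: 0.255
```

The handle is now only about 4 mm above its resting height, with no excess force. Release while backing out along the fingers.

Emit:
drive_tool(deltas=[[[0,0,0],[-0.1,0,0],2.5],[[0,0,0],[0,0,0],2.8],[[0,0,0],[-0.15,0,0],3.1],[[0,0,0],[0,0,0],3.1],[[0,0,0],[0,0,0],3.1]])

```text
clock: 27.5
tool_pos: [0.548, 0.0898, 0.028]
eef_rot: [-0.415, -0.535, 0.6, -0.427]
contact_force: [0.0, 0.1, 0.7]
opening: 0.351
```

Emit:
drive_tool(deltas=[[[0,0,0],[-0.5,0,0],3.1],[[0,0,0],[-1,0,0],3.1],[[0,0,0],[-1.5,0,0],3.1],[[0,0,0],[-2.5,-0.4,0],3.1],[[0,0,0],[-3.5,-0.8,0],3.1],[[0,0,0],[-4,-1,0],3.1],[[0,0,0],[-4,-1,0],3.1],[[0,0,0],[-4,-1,0],3.1],[[0,0,0],[0,0,0],3.1]])

```text
clock: 28.25
tool_pos: [0.5737, 0.1084, 0.249]
eef_rot: [-0.42, -0.533, 0.595, -0.43]
contact_force: [1.1, -1.0, 0.4]
opening: 0.351
```

Run:
```python
from plant import r
from h import *
s=r.get_state();w=r.snapshot("wrist");t=r.snapshot("scene");p=r.snapshot("top");o=np.zeros((600,800,3),np.uint8)
pickle.dump((s,w,t,p),open("w8.pkl","wb"))
o[:300,:400]=cv2.resize(w["color"][:,:,::-1],(400,300))
o[300:,:400]=cv2.resize(t["color"][195:285,230:350,::-1],(400,300),interpolation=cv2.INTER_CUBIC)
o[:300,400:]=cv2.resize(t["color"][:,:,::-1],(400,300),interpolation=cv2.INTER_AREA)
o[300:,400:]=cv2.resize(p["color"][140:230,210:330,::-1],(400,300),interpolation=cv2.INTER_CUBIC)
cv2.imwrite("pics/w8.png",o)
```

```text
(no output)
```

View pics/w8.png

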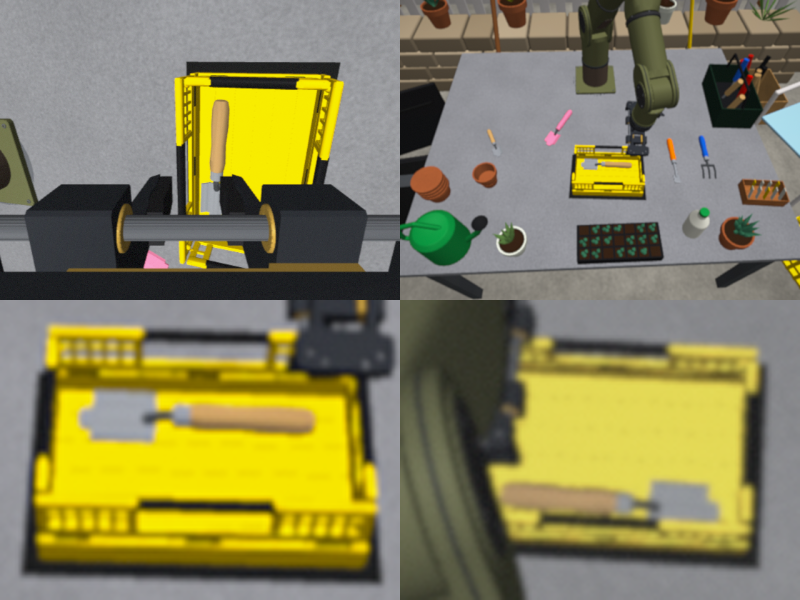

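The trowel lies flat on the crate floor (handle from about (315,420) to blade at about (85,410), lower-left crop). All four walls are upright, everything else is where it was, and the gripper is clear.

```bash
python3 -c "
from plant import r
print(r.get_state()['contact_force']);print(r.finish_job())"
```

```text
[-0.01561219 -0.56087293 -0.87368284]
the job is handed in; nothing more can be done
None
```

The crate is set up and the wood-handled trowel lies flat on its floor. I handed the job in at about 28 s of the 72 s allowed; no verdict came back.

**Crate:** I raised the two long sides first, then lifted each end by its rail until it clicked home. As a check, I pushed each end outward with about 13 N. The left end gave only 0.4 mm for an extra 10 N. The right end stopped at the matching position.

**Trowel:** I took the larger wood-handled trowel and lowered it in blade-tip first until the handle was about 4 mm above its resting height, then opened the fingers. The gripper is wider than the inside of the crate, so I rolled it 17° to reach that low.

**Problems on the way:**
- My first flat push on the near side jammed on friction, about 51 N in all. I backed off and followed the rail's arc instead.
- The first lay-down pose brought joint 6 close to its limit (0.057 against 0.04), so I used the mirrored pose beside the near wall.

**Last checks:** The final pictures show all four walls upright, the trowel flat inside, everything else where it was, and the gripper well clear. The force reading was about 1 N, which is sensor noise. I judged the wall angles from the pictures and push forces, since there was no direct joint reading.

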